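# Restock a tailor's sloping trim rack and close it with the keeper bar

## Task

Get the sloping trim rack ready to be carried. First slide the card box already lying in it down the slope until it sits flat against the rack's two back slats; then stack the deep box on it and the shallow box on top, each laid flat, square and right back against the slats. Last, lay the wooden keeper bar across the two side cheeks, down in both notches and centred; the boxes are only card, so press gently, and leave the pin tin, the thread cone and the pattern weight standing where they are.

Things in the scene. Friction and masses are not known exactly. Their poses are not given: they have to be found in the camera images.
- rack: Foot of the plywood rack, fixed to the table: a board 190 x 196 x 10 mm. Origin at table height; x points to the rack's back, y across, z up. It carries the sloping tray (tray origin at 30, 0, 30 mm here). Place and yaw of the rack differ each time; its back is turned to the right and partly to the robot, its open front to the boxes.
- tray: The rack's sloping floor, fixed. Origin: floor top at the foot of the back slats, midway between the cheeks. x runs down the slope to the back slats (25 degrees below level), y across, z square to the floor (up, leaning 25 degrees to the back). Floor top z = 0 from x = -90 to 8 mm, 12 mm thick, front open. The points below are given in this tray frame, in mm.
- back_slats (a point): Top middle of the gap between the two back slats, at (0, 0, 124), on their front plane x = 0. Slats: 8 thick, 124 high, at y = 50 to 78 and -78 to -50; the gap between them is 100 wide and open from the floor up, so a finger can pass behind a box.
- notch_left (a point): Middle of the bottom of the notch in the left side cheek, at (-40, 84, 124). Notch 22 wide (x = -51 to -29) and 16 deep, open along +z; horns beside it reach z = 140. Cheek 12 thick, y = 78 to 90: 124 high from x = -72 to 8 and 60 high in front of that, to x = -90.
- notch_right (a point): The same for the right side cheek, at (-40, -84, 124); that cheek mirrors the left one (y = -90 to -78). The cheeks are 156 apart inside, so a box has 8 mm of room at each end.
- first_box: Lidded card box 58 (x) x 140 (y) x 36 (z) mm, about 0.3 kg. Origin: centre of its underside, y along its length. Starts flat and square on the tray floor, its back face about 17 mm short of the slats; friction holds it. Home: x = -29, z = 0 in the tray frame.
- deep_box: The deepest of the three lidded card boxes: 58 (x) x 140 (y) x 44 (z) mm, about 0.34 kg, lying flat on the table, z up. Origin: centre of its underside, y along its length. Home: on the first box, x = -29, z = 36 in the tray frame.
- shallow_box: The shallowest lidded card box: 58 (x) x 140 (y) x 30 (z) mm, about 0.2 kg, lying flat on the table, z up. Origin: centre of its underside, y along its length. Home: on the deep box, x = -29, z = 80 in the tray frame; the stack's top is then at z = 110.
- keeper_bar: Plain wooden bar 14 wide (x), 200 long (y), 20 high (z) mm, about 45 g, lying on the table. Origin: centre of its underside. Home: in both notches, 20 mm side square to the tray floor, x = -40, y = 0, z = 124 in the tray frame; it then stands out 10 mm beyond each cheek and passes 14 mm above the shallow box.
- pin_tin: Bystander: round steel pin tin, 54 mm across, 34 mm high; origin centre of its underside.
- thread_cone: Bystander: white thread cone, 56 mm across at the foot, 88 mm high; origin centre of its underside.
- pattern_weight: Bystander: dark steel pattern weight with a knob, 68 mm across, 44 mm high; origin centre of its underside.
Things that resemble listed ones, but are neither listed nor needed, are in the scene too. What is shaped like the shallow_box but green or turquoise is not meant.

How it is judged:
By the outcome, as a careful person would: the job done as asked, in the order asked, and still so for the second after the job is handed in, with the robot touching nothing.
It also fails if it takes over 72 s, if anything falls off the work surface, if the arm or the gripper's body presses on something with over 40 N, if the wrist force passes 120 N, or if a joint passes its speed limit or range.

## Robot

A 7-joint arm with a two-finger parallel gripper is mounted at the origin on the work surface. World frame = base frame: x ahead of the robot, y to its left, z up, the work surface at z = 0. Lengths are in m, angles in degrees, forces in N, time in s.
With the tool pointing down it reaches from about 0.425 to 0.875 m from the base axis. Payload 4.7 kg.
Tool frame: the origin (TCP) lies on the mounting face of the last link; the fingertips stand 182 mm ahead of it and the grasp point (between the pads) lies 164 mm ahead of it; z points along the fingers, x is the direction in which the jaws open and shut, and the axes are right-handed (so a half turn about z gives the same grasp; the last joint's range is limited). The gripper opens to 87 mm and grips with 3 to 60 N. Pads are 19 mm wide; open, the fingers measure 117 mm over their backs; the gripper's body (75 mm by 190 mm) begins 51 mm behind the grasp point.
Start: joints at [-76.484, 18.392, -4.016, 83.108, 1.295, 78.541, -3.26], TCP at [0.143, 0.634, 0.405] pointing down, gripper open.
Joint ranges: [-163.93, 163.93], [-17.29, 119.83], [-79.2, 71.16], [3.27, 140.29], [-89.18, 269.18], [5.43, 117.66], [-154.24, 154.24]. Speed limits (degrees/s): [147.25, 147.25, 180, 180, 180, 180, 180].

## Interface

Orientations are given as [roll, pitch, yaw] about the fixed x, y, z axes, in that order (R = Rz(yaw) Ry(pitch) Rx(roll)).
In Python, from cell import status, cams, env, outline_of, landmark_of gives the robot as it stands. The module is installed in compiled form; this text tells all that it offers.
- The arm moves only by the tool jog_arm, never from a script. Its argument "rows" is a list of rows, each a list of 7 numbers: the closure, from 0 (fully open) to 1 (shut), then the shift along the tool's x, y, z in m, then the turn, a rotation vector about the tool's x, y, z in degrees. A call has 1 to 12 rows; each row shifts and turns the commanded pose from where the row before left it, along the tool's axes as they then stand; what a row does not reach is not made up. A row lasts 1/12 s, in which the tool goes at most 41.7 mm and 7.16 degrees, less where a joint would pass 70% of its speed; a pose out of reach is approached as far as the arm can. A call with a gripper value outside its range is refused whole. The fingers move at their own pace and stop on an object; "grip_force" is the grip in N (left out, the last holds). Time passes only in rows, so rows that do not move let the fingers close. It gives the time, the measured TCP pose, the force and the opening at its end, in the units of the state.
- status.get_obs(): the state, without advancing time (a new reading comes with each control period).
- cams.read_camera(name): name is "scene" or "top" or "wrist"; returns (picture, depth): 420x560x3 uint8, red, green, blue; 420x560 float32, m along the optical axis (not along the pixel's ray), 0 where there is no reading.
- cams.camera_params(name): a dict with "vfov" (degrees; the focal length in pixels is half the picture's height over the tangent of half this angle, whatever the lens; pixels are square), "cx", "cy" (the principal point, pixels), "eye" and "attitude" of the camera in the world. Camera axes: x right, y up, looking along -z (the intrinsics and any distortion apply to the point x, -y, -z); pixel columns grow to the right and rows downward; lengths in m; the calibration is good to about 2 mm. A picture is of the moment at which its call begins: read the wrist's pose just before it. camera_params takes no time and is no camera call; for the wrist camera it gives the pose at the moment of the call.
- env.sign_off(): hands the job in, once; it reports no verdict.
Trained networks look in the newest picture that a camera, given by its name, has taken for a name from the list of things; names that differ only in an ending like _2 or _b are one class to them, and where a whole thing is asked for, a point or a joint stands for the part that bears it (a point fixed in the world has none). Each returns a list of dicts, best first, with "conf" (0 to 1); they miss things now and then, are a little off and sometimes report something else, mostly with a low value. They report only what shows in the picture. A call takes as long as a camera call. They do not tell look-alikes from the thing itself.
- outline_of(camera, name): "pixels" (420x560 bool, what is visible of it) and "box" ([left, top, right, bottom] in pixels, round what is visible of it).
- landmark_of(camera, name): "position" ([row, column] in pixels: a listed point, or the origin of a listed thing).
The state is a dict: "time_s": time; "qpos": joint angles; "joint_velocities": joint speeds; "effort": joint torques, N m; "tool_pos": TCP position; "tool_rot": TCP orientation; "force": force on the tool from outside, world axes, zero at the start; "wrist_torque": the same for the moment, N m; "grip_width": finger opening in m.
Only numpy, scipy, OpenCV 4.12 (cv2) and the standard library are available. Lean on these libraries where they do the work, as an engineer would, in place of code of your own. Each camera call takes 0.05 s, during which the arm holds its last target. There are 200 camera calls.

## Working session

There is one attempt and no reset: what is moved stays moved. The work goes in short steps, Python scripts to look and compute and a tool call to move; the robot and the scene stay as the last step left them, time stands still between calls to the robot, and variables do not carry over. Pictures are saved under pics/ and viewed, about 8 in all and at most 12, crops included, and the job is handed in when it is done.

Besides the shell and the picture viewer there is one more tool, called after ">>>" as name(argument=value, ...) on one line, values as JSON. jog_arm: Moves the arm, as the interface text tells. Its arguments: {"type":"object","properties":{"rows":{"type":"array"},"grip_force":{"type":"number"}},"required":["rows"]}

```bash
ls; mkdir -p pics; cat > a.py <<'E'
from cell import status,cams
import cv2,numpy as np
o=status.get_obs();print({k:np.round(v,3).tolist() for k,v in o.items()})
ims=[]
for c in("scene","top"):
    p,d=cams.read_camera(c);print(c,cams.camera_params(c))
    cv2.imwrite(f"pics/{c}0.png",cv2.cvtColor(p,cv2.COLOR_RGB2BGR));np.save(f"{c}0.npy",d);print((d==0).mean())
E
python3 a.py
```

```text
pics
{'time_s': 0.0, 'qpos': [-76.485, 18.44, -4.017, 83.176, 1.295, 78.541, -3.263], 'joint_velocities': [-0.009, -0.068, -0.07, 0.111, -0.039, 0.038, -0.044], 'effort': [-0.0, -49.128, -0.404, -31.253, -0.064, 0.044, 0.0], 'tool_pos': [0.143, 0.634, 0.404], 'tool_rot': [179.995, 0.111, 77.293], 'force': [1.073, -0.787, 0.322], 'wrist_torque': [0.005, -0.046, -0.056], 'grip_width': 0.087}
scene {'vfov': 45.35284871902036, 'cx': 278.5859953178398, 'cy': 207.0843405792644, 'eye': array([0.77246322, 0.62512203, 1.16744845]), 'attitude': array([ 33.58195169,  -0.17683527, 151.94451965])}
0.004034863945578232
top {'vfov': 42.60683733780673, 'cx': 286.89735048636834, 'cy': 204.8620388532951, 'eye': array([0.2180941 , 0.05360341, 1.35357011]), 'attitude': array([ 1.16902727e+01,  6.61451236e-02, -9.25882211e+01])}
0.004136904761904762
```

View pics/scene0.png

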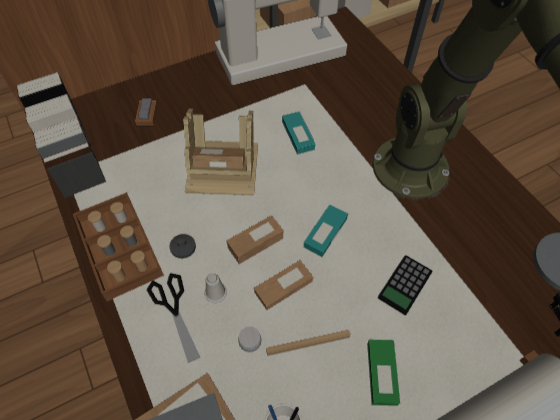

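View pics/top0.png

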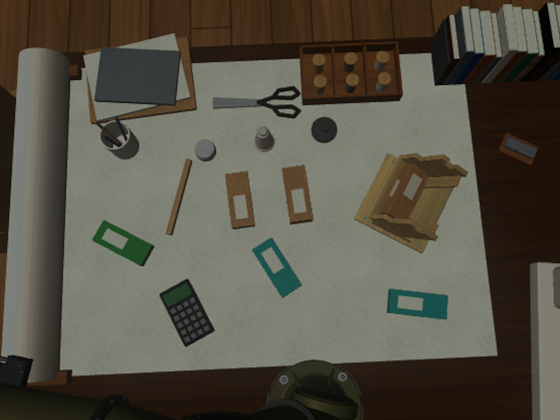

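The scene view shows the rack at about (220,155) holding the first box. Two brown boxes lie on the table at about (255,239) and (283,284), and the keeper bar is at (308,343). The bystanders are the weight (182,246), the cone (214,287) and the tin (250,339).

**Could be mistaken for the shallow box:** scene: teal (298,132), teal (326,230), green (383,372); top: (418,303), (276,267), (122,243). None of these are wanted. The two brown boxes, top (239,200) and (297,194), are the candidates, and depth will tell deep from shallow.

```bash
cat > h.py <<'E'
from cell import status,cams,outline_of,landmark_of
import cv2,numpy as np
from scipy.spatial.transform import Rotation as R
def cloud(d,P):
    h,w=d.shape;f=h/2/np.tan(np.radians(P['vfov']/2))
    v,u=np.mgrid[:h,:w]
    c=np.stack([(u-P['cx'])/f*d,-(v-P['cy'])/f*d,-d],-1)
    return c@R.from_euler('xyz',P['attitude'],degrees=True).as_matrix().T+P['eye']
def rect(X):
    r=cv2.minAreaRect((X[:,:2]*1000).astype(np.float32));(cx,cy),(a,b),t=r
    if a<b: a,b,t=b,a,t+90
    return np.round([cx,cy,a,b,(t+90)%180-90],1)   # t: direction of long axis
E
cat > b.py <<'E'
from h import *
for c in("top","scene"):
    p,d=cams.read_camera(c);P=cams.camera_params(c);X=cloud(d,P);np.savez(f"{c}.npz",p=p,d=d,X=X)
    T=X[(d>0)&(abs(X[...,2])<.02)&(X[...,0]>.3)&(X[...,0]<.8)&(abs(X[...,1])<.4)]
    A=np.c_[T[:,:2],np.ones(len(T))];s=np.linalg.lstsq(A,T[:,2],rcond=None)[0];print(c,"plane",s,"res",np.std(T[:,2]-A@s))
    for n in("deep_box","shallow_box","first_box","keeper_bar","pin_tin","thread_cone","pattern_weight","rack","tray"):
        for o in outline_of(c,n)[:3]:
            m=o['pixels']&(d>0)
            if m.sum()<20: continue
            Y=X[m];zt=np.percentile(Y[:,2],90);t=Y[abs(Y[:,2]-zt)<.006]
            print(c,n,round(o['conf'],2),o['box'],"ztop",round(zt,4),rect(t))
    for n in("notch_left","notch_right","back_slats","rack","tray","first_box"):
        for o in landmark_of(c,n)[:1]:
            r,q=np.round(o['position']).astype(int);print(c,n,round(o['conf'],2),r,q,X[r,q].round(3))
E
python3 b.py
```

```text
top plane [ 4.63271476e-03 -5.75511041e-04 -4.82435325e-05] res 0.00426802741273501
top deep_box 0.7 [279.6, 163.2, 309.8, 224.0] ztop 0.0482 [519.1  17.2 140.2  57.7   5.9]
top shallow_box 0.62 [227.0, 169.8, 256.4, 223.2] ztop 0.0345 [512.9 162.6 140.1  57.8   6.2]
top shallow_box 0.61 [251.3, 238.0, 301.1, 296.9] ztop 0.034 [338.8  76.5 139.8  57.7  30.1]
top shallow_box 0.61 [92.2, 222.5, 152.0, 263.8] ztop 0.0341 [417.  456.6 141.6  57.1  60.1]
top first_box 0.92 [378.9, 161.4, 427.4, 221.2] ztop 0.0928 [ 504.7 -238.1  139.6   32.3  -29.1]
top keeper_bar 0.75 [165.8, 158.1, 191.9, 232.9] ztop 0.0243 [529.  317.8 195.1  15.9 -15. ]
top pin_tin 0.61 [194.3, 138.9, 210.5, 161.8] ztop 0.0377 [649.7 248.3  49.7  47.9  24.3]
top thread_cone 0.94 [255.5, 125.3, 273.6, 150.1] ztop 0.0875 [669.5  97.5  28.9  22.8  68. ]
top pattern_weight 0.91 [307.2, 116.1, 333.1, 140.7] ztop 0.0406 [693.8 -61.7  24.   20.8  -2.9]
top pattern_weight 0.58 [370.5, 152.4, 464.9, 239.1] ztop 0.1629 [ 470.5 -289.1  180.8   86.7  -29.3]
top rack 0.58 [353.6, 153.8, 470.6, 252.0] ztop 0.153 [ 470.3 -290.6  181
[... 1358 characters left out ...]
265.3, 331.1, 353.0, 359.2] ztop 0.0219 [526.8 318.2 199.8  15.7 -15.4]
scene pattern_weight 0.61 [168.2, 236.0, 194.2, 259.0] ztop 0.0392 [690.  -62.1  25.1  21.   71.7]
scene rack 0.73 [182.2, 109.1, 260.0, 199.4] ztop 0.1388 [ 467.3 -283.8  176.2   95.6  -29.7]
scene rack 0.63 [238.9, 327.1, 262.9, 354.9] ztop 0.0357 [645.4 248.5  48.2  47.2  59.1]
scene tray 0.88 [182.3, 110.3, 254.7, 174.2] ztop 0.1579 [ 465.8 -291.1  181.4   86.1  -31.1]
scene notch_left 0.96 120 187 [ 0.547 -0.306  0.187]
scene notch_right 0.64 121 250 [ 0.403 -0.222  0.189]
scene rack 0.79 170 221 [ 0.508 -0.201  0.067]
scene tray 0.88 157 222 [ 0.493 -0.223  0.091]
scene first_box 0.51 170 221 [ 0.508 -0.201  0.067]
```

The top depth settles it: deep box at top (297,194), ztop 48 mm; shallow box is the brown one at top (239,200), ztop about 34 mm. Next I fit the rack's pose against its known geometry and check my choice in one close crop.

```bash
cat > rk.py <<'E'
from h import *
from scipy.optimize import least_squares
# boxes lo,hi mm in tray frame; base in rack frame
B=[([-90,-90,-12],[8,90,0])]
for s in(1,-1):
    B+=[([0,min(s*50,s*78),0],[8,max(s*50,s*78),124])]
    y0,y1=sorted((s*78,s*90))
    B+=[([-72,y0,0],[8,y1,124]),([-90,y0,0],[-72,y1,60]),([-72,y0,124],[-51,y1,140]),([-29,y0,124],[8,y1,140])]
def sdf(X,lo,hi):
    lo,hi=map(np.array,(lo,hi));q=abs(X-(lo+hi)/2)-(hi-lo)/2
    return np.linalg.norm(np.maximum(q,0),axis=1)+np.minimum(q.max(1),0)
def to_tray(X,p):  # X mm world, p=(tray origin x,y mm, yaw deg[,dz])
    Q=R.from_euler('z',p[2],degrees=True)*R.from_euler('y',25,degrees=True)
    return (X-[p[0],p[1],30+(p[3] if len(p)>3 else 0)])@Q.as_matrix()
def fit(X,p0):
    f=lambda p:np.min([sdf(to_tray(X,p),*b) for b in B],0)
    p=np.array(p0,float)
    for k in(25,8,5):
        p=least_squares(lambda q:np.clip(f(q),-k,k),p,loss='soft_l1',f_scale=1.5,x_scale=[1,1,.5,1],diff_step=1e-4).x
    return p,f(p)
def sel(X,d,p):
    Y=X[d>0]*1000;T=to_tray(Y,p)
    m=(T[:,0]>-88)&(T[:,0]<30)&(abs(T[:,1])<100)&(T[:,2]>-5)&(T[:,2]<150)
    inner=(abs(T[:,1])<74)&(T[:,0]<-6)&(T[:,2]<50)
    return Y[m&~inner]
E
cat > c.py <<'E'
from rk import *
for c in("top","scene"):
    z=np.load(c+".npz");X,d=z['X'],z['d']
    p=[460,-285,-120.3,3]
    for i in range(3):
        p,r=fit(sel(X,d,p),p)
    print(c,p.round(2),"med",np.median(abs(r)),len(r))
    T=to_tray(X[d>0]*1000,p);b=T[(abs(T[:,1])<60)&(abs(T[:,2]-36)<5)&(T[:,0]<-5)&(T[:,0]>-95)]
    print(" first box top x",np.percentile(b[:,0],[2,98]).round(1))
    b=T[(abs(T[:,0]+45)<20)&(abs(T[:,2]-36)<5)];h=b[abs(b[:,1])<76];print(" y",np.percentile(h[:,1],[1,99]).round(1))
p=np.load("top.npz")['p'];cv2.imwrite("pics/crop.png",cv2.cvtColor(cv2.resize(p[110:260,150:480],None,fx=2.4,fy=2.4,interpolation=cv2.INTER_CUBIC),cv2.COLOR_RGB2BGR))
P=cams.camera_params("wrist");o=status.get_obs();print(P,o['tool_pos'],o['tool_rot'])
Rt=R.from_euler('xyz',o['tool_rot'],degrees=True);print("cam in tool",Rt.inv().apply(P['eye']-o['tool_pos']),(Rt.inv()*R.from_euler('xyz',P['attitude'],degrees=True)).as_matrix().round(3))
E
python3 c.py
```

```text
top [ 471.1  -267.3  -119.76   17.02] med 1.1170557021423804 2230Traceback (most recent call last):
  File "c.py", line 9, in <module>
    print(" first box top x",np.percentile(b[:,0],[2,98]).round(1))
                             ~~~~~~~~~~~~~^^^^^^^^^^^^^^^
    return _quantile_unchecked(
        a, q, axis, out, overwrite_input, method, keepdims, weights)
    return _ureduce(a,
                    func=_quantile_ureduce_func,
    ...<5 lines>...
                    overwrite_input=overwrite_input,
                    method=method)
    r = func(a, **kwargs)
    result = _quantile(arr,
                       quantiles=q,
    ...<2 lines>...
                       out=out,
                       weights=wgt)
    slices_having_nans = np.isnan(arr[-1, ...])
                                  ~~~^^^^^^^^^
IndexError: index -1 is out of bounds for axis 0 with size 0
```

```bash
sed -i "s/x_scale=\[1,1,.5,1\]/bounds=([300,-400,-130,-4],[600,-100,-110,8]),x_scale=[1,1,.5,1]/" rk.py; sed -i "s/p=\[460,-285,-120.3,3\]/p=[482,-252,-120,3]/" c.py
sed -i 's/^    b=T\[(abs(T\[:,0\]+45.*$/    print(" z",np.percentile(T[(abs(T[:,1])<50)\&(abs(T[:,0]+45)<15)\&(T[:,2]<80)][:,2],[10,50,90]).round(1))/; s/print(" first.*/print(" first box top x",np.percentile(b[:,0],[2,98]).round(1) if len(b) else "none")/' c.py
python3 c.py
```

```text
top [ 473.8  -262.66 -119.67    4.56] med 1.207716316267042 2440
 first box top x [-69.2 -13. ]
 z [31.7 34.9 37.7]
scene [ 4.7611e+02 -2.7324e+02 -1.2032e+02 -1.0000e-01] med 0.9155394665368988 1397
 first box top x [-78.6 -18.1]
 z [-49.9  34.8  37.5]
{'vfov': 65.10878436602695, 'cx': 281.82121097759716, 'cy': 212.4198737653156, 'eye': array([0.07569394, 0.64905169, 0.38465896]), 'attitude': array([-1.46947028e+01,  2.83941329e-02,  7.73151065e+01])} [0.14304235 0.63407237 0.40475814] [ 1.79996556e+02 -3.26508570e-03  7.72926315e+01]
cam in tool [-0.00020347 -0.06899503  0.02009502] [[ 1.    -0.001  0.   ]
 [-0.    -0.967 -0.254]
 [ 0.001  0.254 -0.967]]
```

View pics/crop.png

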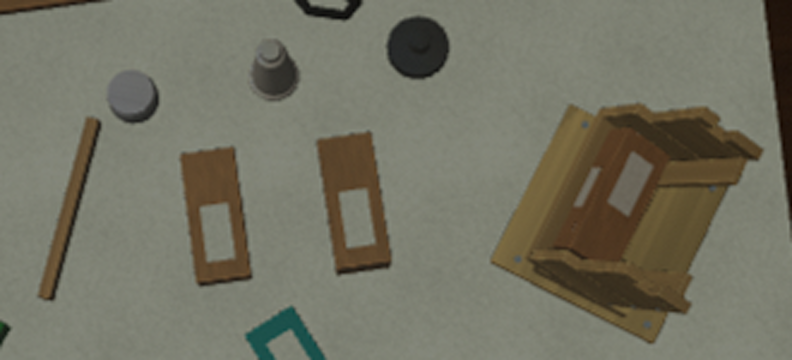

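The crop confirms it: brown deep box (355,200), brown shallow box (215,215), bar (70,205), and the rack with the first box at (610,185). The teal box is excluded. The two rack fits differ by up to 10 mm, so I'll look from the wrist camera.

```bash
cat > mv.py <<'E'
from h import *
def plan(wps,start=None):
    """wps: list of (pos m, [r,p,y] deg or None=keep, nrows|None); prints identical-row command per leg"""
    o=status.get_obs();p,q=(np.array(o['tool_pos']),R.from_euler('xyz',o['tool_rot'],degrees=True)) if start is None else start
    print("t",round(o['time_s'],2),"force",np.round(o['force'],1),"w",round(o['grip_width'],4),"tool",p.round(4),q.as_euler('xyz',degrees=True).round(2))
    for P,e,n in wps:
        P=np.array(P,float);Q=q if e is None else (e if isinstance(e,R) else R.from_euler('xyz',e,degrees=True))
        rv=(q.inv()*Q).as_rotvec(degrees=True);d=q.inv().apply(P-p)
        n=n or int(max(np.ceil(np.linalg.norm(d)/.038),np.ceil(np.linalg.norm(rv)/6.8),1))
        r=R.from_rotvec(rv/n,degrees=True);S=sum((r**k).as_matrix() for k in range(n))
        s=np.linalg.solve(S,d);print(n,"x",np.round(s,4).tolist(),np.round(rv/n,2).tolist())
        p,q=P,Q
E
python3 - <<'E'
from mv import *
plan([((.5,.42,.45),(180,0,77.3),None),((.62,.08,.45),(180,0,77.3),None),((.475,-.265,.45),(180,0,60),None)])
E
```

```text
t 1.7 force [-0.5  0.3 -0.7] w 0.0873 tool [0.143  0.6341 0.4048] [180.    -0.    77.29]
12 x [-0.0109, 0.0329, -0.0038] [0.0, -0.0, -0.0]
10 x [-0.0305, 0.0192, 0.0] [0.0, 0.0, 0.0]
10 x [-0.0375, -0.0015, -0.0] [0.0, -0.0, 1.73]
```

>>> jog_arm(rows=[[0,-0.0109,0.0329,-0.0038,0,0,0],[0,-0.0109,0.0329,-0.0038,0,0,0],[0,-0.0109,0.0329,-0.0038,0,0,0],[0,-0.0109,0.0329,-0.0038,0,0,0],[0,-0.0109,0.0329,-0.0038,0,0,0],[0,-0.0109,0.0329,-0.0038,0,0,0],[0,-0.0109,0.0329,-0.0038,0,0,0],[0,-0.0109,0.0329,-0.0038,0,0,0],[0,-0.0109,0.0329,-0.0038,0,0,0],[0,-0.0109,0.0329,-0.0038,0,0,0],[0,-0.0109,0.0329,-0.0038,0,0,0],[0,-0.0109,0.0329,-0.0038,0,0,0]], grip_force=12)

```text
time_s: 2.7
tool_pos: [0.5006, 0.4186, 0.4509]
tool_rot: [180.0, -0.0, 77.3]
force: [0.6, 0.4, 0.1]
grip_width: 0.087
```

>>> jog_arm(rows=[[0,-0.0305,0.0192,0,0,0,0],[0,-0.0305,0.0192,0,0,0,0],[0,-0.0305,0.0192,0,0,0,0],[0,-0.0305,0.0192,0,0,0,0],[0,-0.0305,0.0192,0,0,0,0],[0,-0.0305,0.0192,0,0,0,0],[0,-0.0305,0.0192,0,0,0,0],[0,-0.0305,0.0192,0,0,0,0],[0,-0.0305,0.0192,0,0,0,0],[0,-0.0305,0.0192,0,0,0,0]])

```text
time_s: 3.53
tool_pos: [0.6198, 0.0782, 0.4507]
tool_rot: [180.0, -0.0, 77.3]
force: [0.7, -0.6, 0.0]
grip_width: 0.0871
```

>>> jog_arm(rows=[[0,-0.0375,-0.0015,0,0,0,1.73],[0,-0.0375,-0.0015,0,0,0,1.73],[0,-0.0375,-0.0015,0,0,0,1.73],[0,-0.0375,-0.0015,0,0,0,1.73],[0,-0.0375,-0.0015,0,0,0,1.73],[0,-0.0375,-0.0015,0,0,0,1.73],[0,-0.0375,-0.0015,0,0,0,1.73],[0,-0.0375,-0.0015,0,0,0,1.73],[0,-0.0375,-0.0015,0,0,0,1.73],[0,-0.0375,-0.0015,0,0,0,1.73],[0,0,0,0,0,0,0],[0,0,0,0,0,0,0]])

```text
time_s: 4.53
tool_pos: [0.473, -0.2675, 0.4509]
tool_rot: [179.9, -0.0, 59.7]
force: [0.3, 0.9, -0.4]
grip_width: 0.0871
```

```bash
cat > w.py <<'E'
from rk import *
import sys
def wrist(tag=None):
    P=cams.camera_params("wrist");p,d=cams.read_camera("wrist");X=cloud(d,P)
    if tag: cv2.imwrite(f"pics/{tag}.png",cv2.cvtColor(p,cv2.COLOR_RGB2BGR)); np.savez(f"{tag}.npz",p=p,d=d,X=X)
    return p,d,X
if __name__=="__main__":
    p,d,X=wrist("w1")
    T=X[(d>0)&(abs(X[...,2])<.012)];print("table z",np.median(T[:,2])*1000,len(T))
    for p0 in([475,-266,-120,1],[475,-260,-120,1]):
        q=p0
        for i in range(3): q,r=fit(sel(X,d,q),q)
        print(np.round(q,2),np.median(abs(r)),len(r))
    T=to_tray(X[d>0]*1000,q);b=T[(abs(T[:,1])<60)&(abs(T[:,2]-36)<3)&(T[:,0]<-5)&(T[:,0]>-95)]
    print(" first box top x",np.percentile(b[:,0],[1,99]).round(1),"z",np.median(b[:,2]))
    for n in("notch_left","notch_right","back_slats","first_box","tray"):
        for o in landmark_of("wrist",n)[:1]:
            r,c=np.round(o['position']).astype(int);print(n,round(o['conf'],2),r,c,to_tray(X[r:r+1,c]*1000,q).round(1))
E
python3 w.py
```

```text
table z 0.5225772110726279 117254
[ 481.02 -269.1  -120.32    3.13] 0.5459294049070986 8996
[ 4.7761e+02 -2.7496e+02 -1.2024e+02 -4.0000e-02] 0.2749953012921935 8660
 first box top x [-75.  -17.7] z 36.072770444024414
notch_left 0.95 309 260 [[-40.2  86.9 124.6]]
notch_right 0.83 117 255 [[-38.9 -83.4 124. ]]
back_slats 0.51 305 260 [[-39.9  83.1 124. ]]
first_box 0.62 197 317 [[-62.6  -3.6  36.6]]
tray 0.95 190 280 [[-18.6  -7.3  35.1]]
```

View pics/w1.png

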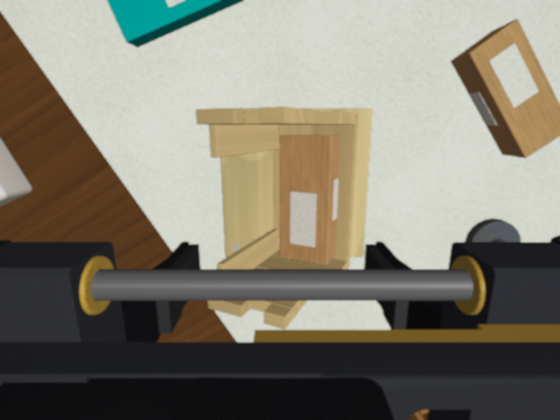

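The wrist view shows the rack clearly: first box at (308,195), right cheek along row 117, left cheek near row 280, slats at column ~245. The fit residual is 0.27 mm, which is good. Rack is at (477.6, -275.0), yaw -120.24, and the box's back face is 17.7 mm short of the slats. Next I straddle the box.

```bash
cat >> mv.py <<'E'
TO=np.array([.4776,-.2750,.030]);TQ=R.from_euler('z',-120.24,degrees=True)*R.from_euler('y',25,degrees=True)
GQ=TQ*R.from_matrix(np.array([[-1,0,0],[0,1,0],[0,0,-1]]).T)  # tool x=-tray x, y=tray y, z=-tray z
def tr(x,y,z): # grasp point in tray mm -> TCP world m
    return TO+TQ.apply(np.array([x,y,z+164])/1000)
def now():
    o=status.get_obs();return TQ.inv().apply(o['tool_pos']-TO)*1000-[0,0,164]
E
python3 - <<'E'
from mv import *
from rk import to_tray
z=np.load('w1.npz');T=to_tray(z['X'][z['d']>0]*1000,[477.6,-275,-120.24,0])
b=T[(abs(T[:,2]-36)<2)&(T[:,0]<-25)&(T[:,0]>-70)&(abs(T[:,1])<76)];print("y",np.percentile(b[:,1],[.5,99.5]))
for s in(-25,-65):
  c=b[abs(b[:,0]-s)<5];print(s,np.percentile(c[:,1],[.5,99.5]))
for s in(-50,40):
  c=T[(abs(T[:,2]-36)<2)&(abs(T[:,1]-s)<8)&(T[:,0]<-5)&(T[:,0]>-90)];print("y",s,np.percentile(c[:,0],[.5,99.5]))
plan([(tr(-46.3,0,165),GQ,None),(tr(-46.3,0,22),GQ,None),(tr(-28.8,0,22),GQ,6)])
E
```

```text
y [-66.3056139   71.53218755]
-25 [-66.14825894  71.75228521]
-65 [-66.55381618  71.65521427]
y -50 [-75.00211226 -17.51284495]
y 40 [-74.94100947 -17.41925906]
t 4.83 force [ 0.7  0.1 -0.6] w 0.0865 tool [ 0.4757 -0.2634  0.4502] [-179.98   -0.     60.16]
4 x [-0.0306, 0.0017, 0.0211] [-0.03, 6.25, 0.1]
4 x [-0.0, -0.0, 0.0357] [0.0, 0.0, 0.0]
6 x [-0.0029, 0.0, 0.0] [0.0, 0.0, 0.0]
```

>>> jog_arm(rows=[[0,-0.0306,0.0023,0.0211,-0.03,6.25,0.1],[0,-0.0306,0.0023,0.0211,-0.03,6.25,0.1],[0,-0.0306,0.0023,0.0211,-0.03,6.25,0.1],[0,-0.0306,0.0023,0.0211,-0.03,6.25,0.1],[0,0,0,0,0,0,0],[0,0,0,0,0,0,0],[0,0,0,0,0,0,0]], grip_force=8)

```text
time_s: 5.42
tool_pos: [0.4306, -0.3606, 0.3481]
tool_rot: [180.0, -25.0, 59.7]
force: [0.4, 0.6, -0.9]
grip_width: 0.0869
```

```bash
python3 -c "
from mv import *
print(now(),status.get_obs()['qpos'])
plan([(tr(-46.3,2.5,22),GQ,6)])"
```

```text
[-45.99640284   2.44458629 165.58693533] [  9.62463392  14.99088091  41.30588287 100.19460008 -33.69860098
  80.11052449 119.81388396]
t 5.42 force [ 0.4  0.6 -0.9] w 0.0869 tool [ 0.4306 -0.3606  0.3481] [179.98 -24.97  59.69]
6 x [0.0001, -0.0, 0.0239] [0.01, 0.01, -0.01]
```

>>> jog_arm(rows=[[0,0,0,0.024,0,0,0],[0,0,0,0.024,0,0,0],[0,0,0,0.024,0,0,0],[0,0,0,0.024,0,0,0],[0,0,0,0.024,0,0,0],[0,0,0,0.023,0,0,0],[0,0,0,0,0,0,0],[0,0,0,0,0,0,0]])

```text
time_s: 6.08
tool_pos: [0.462, -0.3073, 0.2196]
tool_rot: [179.9, -25.0, 59.9]
force: [-0.4, -0.2, 0.4]
grip_width: 0.0869
```

>>> jog_arm(rows=[[0.2,0,0,0,0,0,0],[0.34,0,0,0,0,0,0],[0.4,0,0,0,0,0,0],[0.4,0,0,0,0,0,0],[0.4,0,0,0,0,0,0],[0.4,0,0,0,0,0,0],[0.4,0,0,0,0,0,0]])

```text
time_s: 6.67
tool_pos: [0.4601, -0.3095, 0.2187]
tool_rot: [179.9, -25.0, 59.6]
force: [-0.9, 0.4, 2.1]
grip_width: 0.0577
```

```bash
python3 -c "
from mv import *
print(now(),status.get_obs()['qpos'])
plan([(tr(-30,0,22),GQ,7)])"
```

```text
[-44.72886838   2.25207653  23.31933749] [  7.86771277  21.99805825  36.94030182 108.67304886 -41.42665419
  66.49704434 124.52493657]
t 6.67 force [-0.9  0.4  2.1] w 0.0577 tool [ 0.4601 -0.3095  0.2187] [179.94 -25.02  59.59]
7 x [-0.0021, -0.0003, 0.0002] [0.02, -0.0, -0.02]
```

>>> jog_arm(rows=[[0.4,-0.0022,-0.0003,0,0,0,0],[0.4,-0.0022,-0.0003,0,0,0,0],[0.4,-0.0022,-0.0003,0,0,0,0],[0.4,-0.0022,-0.0003,0,0,0,0],[0.4,-0.0022,-0.0003,0,0,0,0],[0.4,-0.0022,-0.0003,0,0,0,0],[0.4,-0.0012,-0.0003,0,0,0,0],[0.4,-0.001,0,0,0,0,0],[0.4,0,0,0,0,0,0]])

```text
time_s: 7.42
tool_pos: [0.4515, -0.3204, 0.2122]
tool_rot: [179.9, -25.1, 59.6]
force: [0.5, 0.8, 6.7]
grip_width: 0.0582
```

>>> jog_arm(rows=[[0.4,-0.0005,0,0,0,0,0],[0.4,-0.0005,0,0,0,0,0],[0.4,0,0,0,0,0,0]])

```text
time_s: 7.67
tool_pos: [0.4514, -0.3207, 0.2121]
tool_rot: [179.9, -25.1, 59.6]
force: [0.0, 1.9, 7.0]
grip_width: 0.0579
```

```bash
python3 -c "
from mv import *
print(now(),TQ.inv().apply(status.get_obs()['force']))"
```

```text
[-29.22362892   0.34970407  23.26625045] [-4.43016627 -0.93010149  5.65022831]
```

>>> jog_arm(rows=[[0.4,-0.0006,0,0,0,0,0],[0.4,-0.0006,0,0,0,0,0],[0.4,0,0,0,0,0,0]])

```text
time_s: 7.92
tool_pos: [0.4513, -0.3209, 0.2119]
tool_rot: [179.9, -25.2, 59.7]
force: [1.1, 3.0, 8.4]
grip_width: 0.058
```

```bash
python3 -c "
from mv import *
print(now(),TQ.inv().apply(status.get_obs()['force']))"
```

```text
[-28.87715271   0.42455024  23.1878622 ] [-6.37993661 -0.57110541  6.26834872]
```

>>> jog_arm(rows=[[0.2,0,0,0,0,0,0],[0,0,0,0,0,0,0],[0,0,0,0,0,0,0],[0,0,0,0,0,0,0],[0,0,0,-0.015,0,0,0],[0,0,0,-0.03,0,0,0],[0,0,0,-0.035,0,0,0],[0,0,0,-0.035,0,0,0],[0,0,0,-0.035,0,0,0],[0,0,0,0,0,0,0]])

```text
time_s: 8.75
tool_pos: [0.416, -0.3817, 0.3543]
tool_rot: [179.3, -24.8, 59.5]
force: [-0.5, -0.3, 1.5]
grip_width: 0.0872
```

```bash
cat > chk.py <<'E'
from w import *; import sys
from mv import *
tag,zt=sys.argv[1],float(sys.argv[2])
p,d,X=wrist(tag);q=[477.6,-275,-120.24,0.0]
qq,r=fit(sel(X,d,q),q);print("rack",qq.round(2),np.median(abs(r)))
for k in(q,qq):
    T=to_tray(X[d>0]*1000,k)
    for s in(-55,-35,-15,0,15,35,55):
        c=T[(abs(T[:,2]-zt)<2.5)&(abs(T[:,1]-s)<5)&(T[:,0]<8)&(T[:,0]>-90)]
        if len(c)>20: print("y",s,np.percentile(c[:,0],[.5,99.5]).round(1),"z",np.median(c[:,2]).round(1))
    c=T[(abs(T[:,2]-zt)<2.5)&(abs(T[:,0]+30)<25)&(abs(T[:,1])<77)]
    print("yext",np.percentile(c[:,1],[.5,99.5]).round(1),"now",now())
E
python3 chk.py w2 36; python3 -c "
from mv import *
plan([(tr(-29,0,190),GQ,None),((.517,.0175,.36),(180,0,95.85),None),((.517,.0175,.164+.024),(180,0,95.85),None)])"
```

```text
rack [ 4.7774e+02 -2.7443e+02 -1.2017e+02 -3.0000e-02] 0.35066356713735436
y -55 [-57.9  -0.3] z 35.8
y -35 [-57.6  -0.6] z 35.7
y -15 [-57.3  -0.2] z 35.8
y 0 [-57.7  -0.7] z 35.8
y 15 [-57.1  -0.3] z 35.8
y 35 [-57.7  -0.8] z 35.8
y 55 [-57.3   0.5] z 35.7
yext [-68.9  67.2] now [-2.57885086e+01  1.78393746e-01  1.78518558e+02]
y -55 [-57.4   0.1] z 36.0
y -35 [-57.2  -0.2] z 36.0
y -15 [-56.8   0.4] z 36.0
y 0 [-57.2  -0.2] z 36.1
y 15 [-56.6   0.3] z 36.1
y 35 [-57.2  -0.3] z 36.1
y 55 [-56.7   4.9] z 36.0
yext [-68.7  67.4] now [-2.57885086e+01  1.78393746e-01  1.78518558e+02]
t 8.8 force [ 0.   0.7 -0.3] w 0.0869 tool [ 0.4166 -0.38    0.3513] [179.49 -24.88  59.53]
1 x [0.0032, -0.0001, -0.0115] [0.6, 0.12, -0.2]
11 x [0.0372, 0.0003, 0.0093] [0.72, -2.2, -3.23]
5 x [0.0, -0.0, 0.0344] [0.0, 0.0, 0.0]
```

First box is home: back face 0±0.5 mm from the slats, square, top at 36 mm. Next the deep box.

>>> jog_arm(rows=[[0,0,0,-0.03,0,0,0],[0,0,0,-0.03,0,0,0],[0,0,0,0,0,0,0]])

```text
time_s: 9.05
tool_pos: [0.4037, -0.4014, 0.4057]
tool_rot: [179.6, -24.9, 59.5]
force: [0.1, -1.1, 0.4]
grip_width: 0.0871
```

```bash
python3 -c "
from mv import *
plan([((.52,.0,.40),(180,0,95.85),12)])"
```

```text
t 9.05 force [ 0.1 -1.1  0.4] w 0.0871 tool [ 0.4037 -0.4014  0.4057] [179.57 -24.86  59.54]
12 x [0.0346, 0.0014, 0.0088] [0.69, -1.99, -2.99]
```

>>> jog_arm(rows=[[0,0.0346,0.0014,0.0088,0.69,-1.99,-2.99],[0,0.0346,0.0014,0.0088,0.69,-1.99,-2.99],[0,0.0346,0.0014,0.0088,0.69,-1.99,-2.99],[0,0.0346,0.0014,0.0088,0.69,-1.99,-2.99],[0,0.0346,0.0014,0.0088,0.69,-1.99,-2.99],[0,0.0346,0.0014,0.0088,0.69,-1.99,-2.99],[0,0.0346,0.0014,0.0088,0.69,-1.99,-2.99],[0,0.0346,0.0014,0.0088,0.69,-1.99,-2.99],[0,0.0346,0.0014,0.0088,0.69,-1.99,-2.99],[0,0.0346,0.0014,0.0088,0.69,-1.99,-2.99],[0,0.0346,0.0014,0.0088,0.69,-1.99,-2.99],[0,0.0346,0.0014,0.0088,0.69,-1.99,-2.99]])

```text
time_s: 10.05
tool_pos: [0.5199, 0.0057, 0.3966]
tool_rot: [-179.8, -0.2, 96.3]
force: [-0.1, -1.1, 0.1]
grip_width: 0.0868
```

>>> jog_arm(rows=[[0,0,0,0,0,0,0],[0,0,0,0,0,0,0]])

```text
time_s: 10.22
tool_pos: [0.5198, 0.007, 0.3957]
tool_rot: [-179.6, -0.3, 96.5]
force: [0.2, -0.7, -0.8]
grip_width: 0.0871
```

```bash
cat > bx.py <<'E'
from w import *; import sys
from mv import *
tag,h,x,y=sys.argv[1],*map(float,sys.argv[2:5])
p,d,X=wrist(tag)
m=(d>0)&(abs(X[...,2]*1000-h)<5)&(abs(X[...,0]*1000-x)<110)&(abs(X[...,1]*1000-y)<80)
n,l,s,_=cv2.connectedComponentsWithStats(m.astype(np.uint8))
for i in range(1,n):
    if s[i,4]>400: print(s[i].tolist(),rect(X[l==i]),"z",np.median(X[l==i][:,2]).round(4))
plan([])
E
python3 bx.py w3 44 517 17.5
```

```text
[261, 125, 59, 134, 7500] [516.1  15.5 139.9  57.6   5.6] z 0.044
t 10.27 force [-0.9 -1.6 -0.3] w 0.087 tool [0.5199 0.0045 0.3963] [-179.71   -0.29   96.23]
```

```bash
python3 -c "
from mv import *
plan([((.5161,.0155,.30),(180,0,95.6),4),((.5161,.0155,.188),(180,0,95.6),5)])"
```

```text
t 10.27 force [-0.9 -1.6 -0.3] w 0.087 tool [0.5199 0.0045 0.3963] [-179.71   -0.29   96.23]
4 x [0.0027, -0.0006, 0.0241] [-0.07, -0.07, 0.16]
5 x [0.0, -0.0, 0.0224] [0.0, 0.0, 0.0]
```

>>> jog_arm(rows=[[0,0.0027,-0.0006,0.0241,-0.07,-0.07,0.16],[0,0.0027,-0.0006,0.0241,-0.07,-0.07,0.16],[0,0.0027,-0.0006,0.0241,-0.07,-0.07,0.16],[0,0.0027,-0.0006,0.0241,-0.07,-0.07,0.16],[0,0,0,0.0224,0,0,0],[0,0,0,0.0224,0,0,0],[0,0,0,0.0224,0,0,0],[0,0,0,0.0224,0,0,0],[0,0,0,0.0224,0,0,0],[0,0,0,0,0,0,0],[0,0,0,0,0,0,0]], grip_force=12)

```text
time_s: 11.18
tool_pos: [0.5163, 0.013, 0.1882]
tool_rot: [-179.9, 0.0, 95.3]
force: [0.4, -0.1, 0.5]
grip_width: 0.0872
```

>>> jog_arm(rows=[[0.2,0,0,0,0,0,0],[0.34,0,0,0,0,0,0],[0.42,0,0,0,0,0,0],[0.42,0,0,0,0,0,0],[0.42,0,0,0,0,0,0],[0.42,0,0,0,0,0,0],[0.42,0,0,0,0,0,0]])

```text
time_s: 11.77
tool_pos: [0.5171, 0.0151, 0.1895]
tool_rot: [179.9, -0.1, 95.5]
force: [-0.7, 1.0, 4.5]
grip_width: 0.0579
```

```bash
python3 -c "
from mv import *
plan([])
o=status.get_obs();s=(o['tool_pos']+np.array([0,0,.22]),R.from_euler('xyz',o['tool_rot'],degrees=True))
plan([(o['tool_pos']+np.array([0,0,.22]),None,6),(tr(-33,0,24+36+130),GQ,14),(tr(-33,0,24+36+4),GQ,6)])"
```

```text
t 11.77 force [-0.7  1.   4.5] w 0.0579 tool [0.5171 0.0151 0.1895] [ 1.7985e+02 -7.0000e-02  9.5500e+01]
t 11.77 force [-0.7  1.   4.5] w 0.0579 tool [0.5171 0.0151 0.1895] [ 1.7985e+02 -7.0000e-02  9.5500e+01]
6 x [0.0, 0.0001, -0.0367] [0.0, 0.0, 0.0]
14 x [-0.0297, -0.0018, -0.0029] [-0.55, 1.72, 2.51]
6 x [-0.0, -0.0, 0.021] [0.0, 0.0, 0.0]
```

>>> jog_arm(rows=[[0.42,0,0,-0.02,0,0,0],[0.42,0,0,-0.034,0,0,0],[0.42,0,0,-0.041,0,0,0],[0.42,0,0,-0.041,0,0,0],[0.42,0,0,-0.041,0,0,0],[0.42,0,0,-0.041,0,0,0]])

```text
time_s: 12.27
tool_pos: [0.5156, 0.0144, 0.4078]
tool_rot: [-180.0, -0.0, 95.5]
force: [1.1, 0.2, -3.6]
grip_width: 0.0576
```

>>> jog_arm(rows=[[0.42,-0.0297,-0.0018,-0.0029,-0.55,1.72,2.51],[0.42,-0.0297,-0.0018,-0.0029,-0.55,1.72,2.51],[0.42,-0.0297,-0.0018,-0.0029,-0.55,1.72,2.51],[0.42,-0.0297,-0.0018,-0.0029,-0.55,1.72,2.51],[0.42,-0.0297,-0.0018,-0.0029,-0.55,1.72,2.51],[0.42,-0.0297,-0.0018,-0.0029,-0.55,1.72,2.51],[0.42,-0.0297,-0.0018,-0.0029,-0.55,1.72,2.51],[0.42,-0.0297,-0.0018,-0.0029,-0.55,1.72,2.51],[0.42,-0.0297,-0.0018,-0.0029,-0.55,1.72,2.51],[0.42,-0.0297,-0.0018,-0.0029,-0.55,1.72,2.51],[0.42,-0.0297,-0.0018,-0.0029,-0.55,1.72,2.51],[0.42,-0.0297,-0.0018,-0.0029,-0.55,1.72,2.51]])

```text
time_s: 13.27
tool_pos: [0.4437, -0.3307, 0.3788]
tool_rot: [179.0, -21.5, 65.1]
force: [0.2, 0.7, -4.1]
grip_width: 0.0579
```

>>> jog_arm(rows=[[0.42,-0.0297,-0.0018,-0.0029,-0.55,1.72,2.51],[0.42,-0.0297,-0.0018,-0.0029,-0.55,1.72,2.51],[0.42,0,0,0,0,0,0],[0.42,0,0,0,0,0,0],[0.42,0,0,0,0,0,0]])

```text
time_s: 13.68
tool_pos: [0.4161, -0.3789, 0.3617]
tool_rot: [-179.9, -25.0, 59.7]
force: [0.8, 0.5, -4.1]
grip_width: 0.0575
```

```bash
python3 -c "
from mv import *
print(now());plan([(tr(-33,0,24+36+60),GQ,4),(tr(-33,0,24+36+5),GQ,4)])
from w import wrist;from rk import to_tray
p,d,X=wrist('w4');T=to_tray(X*1000,[477.6,-275,-120.24,0])
m=(d>0)&(d<.25)&(abs(T[...,1])<80)&(abs(T[...,0]+33)<45)&(T[...,2]>130);t=T[m]
print(np.percentile(t,[1,50,99],axis=0).round(1))"
```

```text
[-30.79041284  -0.78337375 187.65409771]
t 13.68 force [ 0.8  0.5 -4.1] w 0.0575 tool [ 0.4161 -0.3789  0.3617] [-179.89  -24.96   59.74]
4 x [0.0006, 0.0002, 0.0169] [-0.03, 0.01, -0.0]
4 x [-0.0, 0.0, 0.0138] [0.0, 0.0, 0.0]
[[-76.9 -71.1 198.5]
 [-31.7 -26.6 262.7]
 [ 10.9  12.2 290.4]]
```

View pics/w4.png

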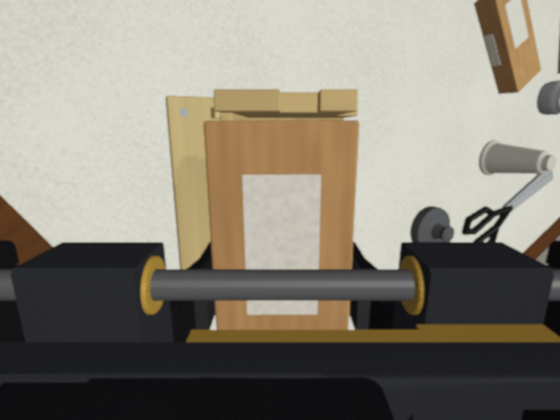

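The wrist view shows the deep box held squarely (columns 205–357, far end at row 120), with the right cheek at (285,100) just beyond it. Lowering.

>>> jog_arm(rows=[[0.42,0.0007,0.0002,0.017,0,0,0],[0.42,0.0007,0.0002,0.017,0,0,0],[0.42,0.0007,0.0002,0.017,0,0,0],[0.42,0.0007,0.0002,0.017,0,0,0],[0.42,0,0,0.014,0,0,0],[0.42,0,0,0.014,0,0,0],[0.42,0,0,0.014,0,0,0],[0.42,0,0,0.009,0,0,0],[0.42,0,0,0,0,0,0],[0.42,0,0,0,0,0,0]])

```text
time_s: 14.57
tool_pos: [0.4435, -0.3339, 0.2556]
tool_rot: [-180.0, -25.0, 59.8]
force: [-0.1, -0.2, -3.1]
grip_width: 0.0578
```

```bash
python3 -c "
from mv import *
print(now(),TQ.inv().apply(status.get_obs()['force']));plan([])
from w import wrist;from rk import to_tray
p,d,X=wrist('w5');T=to_tray(X*1000,[477.6,-275,-120.24,0])
m=(d>0)&(abs(T[...,1]+45)<20)&(abs(T[...,0]+33)<22)&(abs(T[...,2]-85)<12);t=T[m]
print(len(t),np.linalg.lstsq(np.c_[t[:,:2],np.ones(len(t))],t[:,2],rcond=None)[0])
m=(d>0)&(abs(T[...,2]-85)<12)&(T[...,0]<4)&(T[...,0]>-80)
for s in(-60,-45,-30): 
  c=T[m&(abs(T[...,1]-s)<5)];print(s,np.percentile(c[:,0],[1,99]))"
```

```text
[-33.68587405   0.14578267  69.23994573] [ 1.52001861  0.04644077 -2.7219884 ]
t 14.57 force [-0.1 -0.2 -3.1] w 0.0578 tool [ 0.4435 -0.3339  0.2556] [-179.95  -24.96   59.78]
11567 [3.66174411e-03 4.45824350e-03 8.83300274e+01]
-60 [-6.10740616e+01 -2.24778786e-02]
-45 [-61.17376516  -4.81993847]
-30 [-61.2445483   -4.91915017]
```

>>> jog_arm(rows=[[0.42,0,0,0.003,0,0,0],[0.42,0,0,0.003,0,0,0],[0.42,0,0,0.001,0,0,0],[0.42,0,0,0.001,0,0,0],[0.42,0,0,0.0005,0,0,0],[0.42,0,0,0,0,0,0]])

```text
time_s: 15.12
tool_pos: [0.4451, -0.3311, 0.2485]
tool_rot: [180.0, -25.0, 59.8]
force: [-0.3, -0.7, -2.9]
grip_width: 0.0576
```

```bash
cat > f.py <<'E'
from mv import *
print(now(),TQ.inv().apply(status.get_obs()['force']))
E
python3 f.py
```

```text
[-33.59440432   0.18973934  61.37907212] [ 1.91017964  0.095644   -2.28297446]
```

>>> jog_arm(rows=[[0.42,-0.0015,0,0,0,0,0],[0.42,-0.0015,0,0,0,0,0],[0.42,-0.0005,0,0,0,0,0],[0.42,0,0,0.0008,0,0,0],[0.42,0,0,0.0008,0,0,0],[0.42,0,0,0,0,0,0]])

```text
time_s: 15.62
tool_pos: [0.4435, -0.334, 0.2467]
tool_rot: [179.9, -25.0, 59.8]
force: [-3.9, -0.8, 6.7]
grip_width: 0.058
```

```bash
python3 f.py
```

```text
[-29.86537946   0.26864122  61.20236467] [-0.47928942 -2.95961224  7.21938179]
```

>>> jog_arm(rows=[[0.42,-0.0006,0,-0.0003,0,0,0],[0.42,-0.0006,0,0,0,0,0],[0.42,-0.0006,0,0,0,0,0],[0.42,0,0,0,0,0,0]])

```text
time_s: 15.95
tool_pos: [0.4435, -0.3344, 0.2464]
tool_rot: [180.0, -25.1, 59.8]
force: [-2.7, 0.9, 8.3]
grip_width: 0.0583
```

```bash
python3 f.py
```

```text
[-29.35675228   0.44097206  61.13475737] [-2.99445285 -2.82154364  7.81187796]
```

>>> jog_arm(rows=[[0.42,-0.0006,0,0,0,0,0],[0.42,-0.0006,0,0,0,0,0],[0.42,0,0,0,0,0,0]])

```text
time_s: 16.2
tool_pos: [0.4434, -0.3348, 0.2463]
tool_rot: [179.9, -25.2, 59.9]
force: [-1.8, 2.9, 9.5]
grip_width: 0.0581
```

```bash
python3 f.py
```

```text
[-28.94967667   0.61001852  61.11095837] [-5.47305077 -3.01849325  7.98249766]
```

Firm light contact (about 5 N). Releasing and lifting out.

>>> jog_arm(rows=[[0.2,0,0,0,0,0,0],[0,0,0,0,0,0,0],[0,0,0,0,0,0,0],[0,0,0,0,0,0,0],[0,0,0,-0.015,0,0,0],[0,0,0,-0.03,0,0,0],[0,0,0,-0.04,0,0,0],[0,0,0,-0.04,0,0,0],[0,0,0,-0.04,0,0,0],[0,0,0,-0.01,0,0,0],[0,0,0,0,0,0,0]])

```text
time_s: 17.12
tool_pos: [0.4038, -0.4022, 0.4073]
tool_rot: [179.6, -24.8, 59.7]
force: [0.8, 0.8, -1.1]
grip_width: 0.0868
```

```bash
python3 chk.py w6 80; python3 -c "
from mv import *
plan([((.52,.15,.36),(180,0,95.9),None)])"
```

```text
rack [ 4.7796e+02 -2.7420e+02 -1.2021e+02  1.4000e-01] 13.656644507642646
y -55 [-57.7   0. ] z 79.7
y -35 [-57.3  -0.3] z 79.8
y -15 [-57.9  -0.8] z 79.9
y 0 [-57.4  -0.6] z 79.9
y 15 [-57.8  -0.2] z 79.7
y 35 [-57.4  -0.9] z 79.7
y 55 [-57.8   2.5] z 79.7
yext [-70.5  68.1] now [-2.66853294e+01  1.28446198e-01  2.36843480e+02]
y -55 [-56.9   0.9] z 79.9
y -35 [-56.5   0.6] z 80.1
y -15 [-57.   0.] z 80.1
y 0 [-56.6   0.3] z 80.1
y 15 [-57.    0.7] z 79.9
y 35 [-56.6  -0. ] z 80.0
y 55 [-57.    1.6] z 80.0
yext [-70.4  68.2] now [-2.66853294e+01  1.28446198e-01  2.36843480e+02]
t 17.17 force [ 0.2  0.3 -0.9] w 0.0872 tool [ 0.4046 -0.4005  0.4046] [179.81 -24.92  59.75]
15 x [0.0367, -0.0012, 0.0117] [0.54, -1.6, -2.37]
```

Deep box is home, flush and flat. Next the shallow box.

>>> jog_arm(rows=[[0,0.0367,-0.0012,0.0117,0.54,-1.6,-2.37],[0,0.0367,-0.0012,0.0117,0.54,-1.6,-2.37],[0,0.0367,-0.0012,0.0117,0.54,-1.6,-2.37],[0,0.0367,-0.0012,0.0117,0.54,-1.6,-2.37],[0,0.0367,-0.0012,0.0117,0.54,-1.6,-2.37],[0,0.0367,-0.0012,0.0117,0.54,-1.6,-2.37],[0,0.0367,-0.0012,0.0117,0.54,-1.6,-2.37],[0,0.0367,-0.0012,0.0117,0.54,-1.6,-2.37],[0,0.0367,-0.0012,0.0117,0.54,-1.6,-2.37],[0,0.0367,-0.0012,0.0117,0.54,-1.6,-2.37],[0,0.0367,-0.0012,0.0117,0.54,-1.6,-2.37],[0,0.0367,-0.0012,0.0117,0.54,-1.6,-2.37]])

```text
time_s: 18.17
tool_pos: [0.5244, 0.0429, 0.3862]
tool_rot: [179.0, -5.0, 89.1]
force: [0.6, 0.9, -0.7]
grip_width: 0.0873
```

>>> jog_arm(rows=[[0,0.0367,-0.0012,0.0117,0.54,-1.6,-2.37],[0,0.0367,-0.0012,0.0117,0.54,-1.6,-2.37],[0,0.0367,-0.0012,0.0117,0.54,-1.6,-2.37],[0,0,0,0,0,0,0],[0,0,0,0,0,0,0]])

```text
time_s: 18.58
tool_pos: [0.5177, 0.1555, 0.3565]
tool_rot: [-179.5, -0.1, 96.4]
force: [0.1, -1.3, 0.8]
grip_width: 0.087
```

```bash
python3 bx.py w7 30 511 162.7; python3 -c "
from mv import *
plan([((.509,.161,.28),(180,0,95.6),4),((.509,.161,.185),(180,0,95.6),5)])"
```

```text
[258, 121, 64, 145, 8757] [510.7 161.1 140.   58.    5.7] z 0.03
t 18.63 force [ 0.1 -0.4 -0.1] w 0.0865 tool [0.5186 0.1529 0.3575] [-1.796e+02 -1.000e-01  9.617e+01]
t 18.63 force [ 0.1 -0.4 -0.1] w 0.0865 tool [0.5186 0.1529 0.3575] [-1.796e+02 -1.000e-01  9.617e+01]
4 x [0.0022, -0.0021, 0.0194] [-0.1, -0.03, 0.14]
5 x [0.0, -0.0, 0.019] [0.0, 0.0, 0.0]
```

>>> jog_arm(rows=[[0,0.0022,-0.0017,0.0194,-0.1,-0.03,0.13],[0,0.0022,-0.0017,0.0194,-0.1,-0.03,0.13],[0,0.0022,-0.0017,0.0194,-0.1,-0.03,0.13],[0,0.0022,-0.0017,0.0194,-0.1,-0.03,0.13],[0,0,0,0.022,0,0,0],[0,0,0,0.022,0,0,0],[0,0,0,0.022,0,0,0],[0,0,0,0.018,0,0,0],[0,0,0,0.01,0,0,0],[0,0,0,0,0,0,0],[0,0,0,0,0,0,0]], grip_force=10)

```text
time_s: 19.55
tool_pos: [0.5125, 0.159, 0.1881]
tool_rot: [179.8, -0.0, 95.4]
force: [0.8, -0.2, 0.7]
grip_width: 0.087
```

>>> jog_arm(rows=[[0.2,0,0,0,0,0,0],[0.34,0,0,0,0,0,0],[0.42,0,0,0,0,0,0],[0.42,0,0,0,0,0,0],[0.42,0,0,0,0,0,0],[0.42,0,0,0,0,0,0],[0.42,0,0,0,0,0,0]])

```text
time_s: 20.13
tool_pos: [0.5125, 0.1603, 0.1887]
tool_rot: [179.7, -0.1, 95.5]
force: [-1.6, 0.4, 3.4]
grip_width: 0.0577
```

```bash
python3 -c "
from mv import *
o=status.get_obs()
plan([(o['tool_pos']+np.array([0,0,.22]),None,6),(tr(-33,0,21+80+85),GQ,18)])"
```

```text
t 20.13 force [-1.6  0.4  3.4] w 0.0577 tool [0.5125 0.1603 0.1887] [ 1.7973e+02 -1.1000e-01  9.5460e+01]
6 x [0.0001, 0.0002, -0.0367] [0.0, 0.0, 0.0]
18 x [-0.0309, 0.0006, -0.0038] [-0.42, 1.33, 1.95]
```

>>> jog_arm(rows=[[0.42,0,0,-0.02,0,0,0],[0.42,0,0,-0.036,0,0,0],[0.42,0,0,-0.041,0,0,0],[0.42,0,0,-0.041,0,0,0],[0.42,0,0,-0.041,0,0,0],[0.42,0,0,-0.041,0,0,0]])

```text
time_s: 20.63
tool_pos: [0.5109, 0.1592, 0.4095]
tool_rot: [179.8, -0.0, 95.4]
force: [1.3, 0.6, -2.1]
grip_width: 0.0581
```

>>> jog_arm(rows=[[0.42,-0.0309,0.0006,-0.0038,-0.42,1.33,1.95],[0.42,-0.0309,0.0006,-0.0038,-0.42,1.33,1.95],[0.42,-0.0309,0.0006,-0.0038,-0.42,1.33,1.95],[0.42,-0.0309,0.0006,-0.0038,-0.42,1.33,1.95],[0.42,-0.0309,0.0006,-0.0038,-0.42,1.33,1.95],[0.42,-0.0309,0.0006,-0.0038,-0.42,1.33,1.95],[0.42,-0.0309,0.0006,-0.0038,-0.42,1.33,1.95],[0.42,-0.0309,0.0006,-0.0038,-0.42,1.33,1.95],[0.42,-0.0309,0.0006,-0.0038,-0.42,1.33,1.95],[0.42,-0.0309,0.0006,-0.0038,-0.42,1.33,1.95],[0.42,-0.0309,0.0006,-0.0038,-0.42,1.33,1.95],[0.42,-0.0309,0.0006,-0.0038,-0.42,1.33,1.95]])

```text
time_s: 21.63
tool_pos: [0.4833, -0.2106, 0.4037]
tool_rot: [178.1, -16.7, 72.1]
force: [1.3, -0.3, -1.2]
grip_width: 0.0576
```

>>> jog_arm(rows=[[0.42,-0.0309,0.0006,-0.0038,-0.42,1.33,1.95],[0.42,-0.0309,0.0006,-0.0038,-0.42,1.33,1.95],[0.42,-0.0309,0.0006,-0.0038,-0.42,1.33,1.95],[0.42,-0.0309,0.0006,-0.0038,-0.42,1.33,1.95],[0.42,-0.0309,0.0006,-0.0038,-0.42,1.33,1.95],[0.42,-0.0309,0.0006,-0.0038,-0.42,1.33,1.95],[0.42,0,0,0,0,0,0],[0.42,0,0,0,0,0,0],[0.42,0,0,0,0,0,0]])

```text
time_s: 22.38
tool_pos: [0.4166, -0.3772, 0.3614]
tool_rot: [-179.9, -24.9, 59.8]
force: [0.3, -0.1, -1.7]
grip_width: 0.058
```

```bash
cat > g.py <<'E'
from mv import *
import sys
from w import wrist;from rk import to_tray
tag,zt,tgt=sys.argv[1],float(sys.argv[2]),float(sys.argv[3])
print(now(),TQ.inv().apply(status.get_obs()['force']));plan([(tr(-33,0,tgt),GQ,5)])
p,d,X=wrist(tag);T=to_tray(X*1000,[477.6,-275,-120.24,0])
m=(d>0)&(abs(T[...,1]+45)<20)&(abs(T[...,0]+33)<22)&(abs(T[...,2]-zt)<14);t=T[m]
print(len(t),np.linalg.lstsq(np.c_[t[:,:2],np.ones(len(t))],t[:,2],rcond=None)[0])
m=(d>0)&(abs(T[...,2]-zt)<14)&(T[...,0]<4)&(T[...,0]>-80)&(abs(T[...,1])<76)
for s in(-60,-45,-30): 
  c=T[m&(abs(T[...,1]-s)<5)]
  if len(c): print(s,np.percentile(c[:,0],[1,99]))
if m.any(): print(np.percentile(T[m][:,1],1))
E
python3 g.py w8 191 115
```

```text
[-32.22932632  -1.21751004 186.66979992] [ 0.66941447  0.3311494  -1.5772551 ]
t 22.38 force [ 0.3 -0.1 -1.7] w 0.058 tool [ 0.4166 -0.3772  0.3614] [-179.95  -24.91   59.81]
5 x [0.0002, 0.0003, 0.0143] [-0.01, 0.02, 0.01]
9551 [5.45650166e-03 2.47590923e-05 1.92588674e+02]
-60 [-59.67028342  -3.28957754]
-45 [-59.73998763  -3.35778364]
-30 [-59.5889955   -3.33562489]
-73.13336968763574
```

>>> jog_arm(rows=[[0.42,0.0002,0.0005,0.014,0,0,0],[0.42,0.0002,0.0005,0.014,0,0,0],[0.42,0.0002,0.0005,0.014,0,0,0],[0.42,0,0.0005,0.014,0,0,0],[0.42,0,0.0005,0.012,0,0,0],[0.42,0,0,0.008,0,0,0],[0.42,0,0,0,0,0,0],[0.42,0,0,0,0,0,0]])

```text
time_s: 23.1
tool_pos: [0.4351, -0.3505, 0.2928]
tool_rot: [-180.0, -24.9, 59.8]
force: [-0.9, -0.2, -1.5]
grip_width: 0.0578
```

```bash
python3 g.py w9 117 104.5
```

```text
[-32.54863459   1.26685201 110.77068573] [ 1.1705739  -0.67490831 -1.07981954]
t 23.1 force [-0.9 -0.2 -1.5] w 0.0578 tool [ 0.4351 -0.3505  0.2928] [-179.96  -24.89   59.81]
5 x [0.0001, -0.0003, 0.0013] [-0.01, 0.02, 0.01]
9646 [4.88097172e-03 1.67973069e-03 1.16748659e+02]
-60 [-59.76083923   3.40979843]
-45 [-59.90067931  -3.48734866]
-30 [-59.97649371  -3.61681531]
-71.54820763166761
```

>>> jog_arm(rows=[[0.42,0,0.0004,0.003,0,0,0],[0.42,0,0.0004,0.0025,0,0,0],[0.42,0,0,0.0007,0,0,0],[0.42,-0.0015,0,0,0,0,0],[0.42,-0.0015,0,0,0,0,0],[0.42,0,0,0.0008,0,0,0],[0.42,0,0,0.0005,0,0,0],[0.42,0,0,0,0,0,0]])

```text
time_s: 23.82
tool_pos: [0.4359, -0.3508, 0.2859]
tool_rot: [180.0, -25.0, 59.8]
force: [-1.4, 1.3, 3.8]
grip_width: 0.058
```

```bash
python3 f.py
```

```text
[-29.78115868   2.18419066 104.42197619] [-1.96283481 -1.82086177  3.24592928]
```

>>> jog_arm(rows=[[0.42,-0.0006,0,0,0,0,0],[0.42,-0.0006,0,0,0,0,0],[0.42,-0.0006,0,0,0,0,0],[0.42,0,0,0,0,0,0]])

```text
time_s: 24.15
tool_pos: [0.4359, -0.3512, 0.2856]
tool_rot: [180.0, -25.1, 59.9]
force: [-0.9, 3.7, 7.6]
grip_width: 0.058
```

```bash
python3 f.py
```

```text
[-29.28505972   2.36620363 104.36069543] [-5.66718091 -2.65518608  5.75018475]
```

>>> jog_arm(rows=[[0.2,0,0,0,0,0,0],[0,0,0,0,0,0,0],[0,0,0,0,0,0,0],[0,0,0,0,0,0,0],[0,0,0,-0.015,0,0,0],[0,0,0,-0.03,0,0,0],[0,0,0,-0.04,0,0,0],[0,0,0,-0.04,0,0,0],[0,0,0,-0.02,0,0,0],[0,0,0,0,0,0,0],[0,0,0,0,0,0,0]])

```text
time_s: 25.07
tool_pos: [0.4035, -0.4062, 0.4178]
tool_rot: [179.8, -24.8, 59.8]
force: [0.5, 0.6, -0.1]
grip_width: 0.087
```

```bash
python3 chk.py w10 110; python3 -c "
from mv import *
plan([((.56,.10,.38),(180,0,80),None),((.54,.30,.36),(180,0,74.8),None)])"
```

```text
rack [ 4.7819e+02 -2.7376e+02 -1.2021e+02  3.4000e-01] 19.53886507521242
y -55 [-57.6  -0. ] z 109.7
y -35 [-57.3  -0.2] z 109.9
y -15 [-57.9  -0.7] z 109.9
y 0 [-57.5  -0.4] z 109.9
y 15 [-57.9  -0.4] z 109.8
y 35 [-57.5  -0.5] z 109.8
y 55 [-57.2   5. ] z 109.7
yext [-70.   62.7] now [-27.71152233   1.9535675  249.23699407]
y -55 [-56.3   1.3] z 110.0
y -35 [-56.    1.1] z 110.2
y -15 [-56.6   0.7] z 110.2
y 0 [-56.   1.] z 110.1
y 15 [-56.5   1. ] z 110.1
y 35 [-56.1   0.9] z 110.1
y 55 [-55.8   5.5] z 110.0
yext [-69.9  62.8] now [-27.71152233   1.9535675  249.23699407]
t 25.12 force [ 0.3  0.3 -0.6] w 0.0866 tool [ 0.404  -0.4052  0.4162] [179.96 -24.89  59.79]
14 x [0.0366, -0.0025, 0.0113] [0.32, -1.76, -1.42]
6 x [0.0319, -0.0103, 0.0033] [0.0, -0.0, 0.87]
```

The stack is flush and flat at 110 mm. Now the keeper bar.

>>> jog_arm(rows=[[0,0.0366,-0.0025,0.0113,0.32,-1.76,-1.42],[0,0.0366,-0.0025,0.0113,0.32,-1.76,-1.42],[0,0.0366,-0.0025,0.0113,0.32,-1.76,-1.42],[0,0.0366,-0.0025,0.0113,0.32,-1.76,-1.42],[0,0.0366,-0.0025,0.0113,0.32,-1.76,-1.42],[0,0.0366,-0.0025,0.0113,0.32,-1.76,-1.42],[0,0.0366,-0.0025,0.0113,0.32,-1.76,-1.42],[0,0.0366,-0.0025,0.0113,0.32,-1.76,-1.42],[0,0.0366,-0.0025,0.0113,0.32,-1.76,-1.42],[0,0.0366,-0.0025,0.0113,0.32,-1.76,-1.42],[0,0.0366,-0.0025,0.0113,0.32,-1.76,-1.42],[0,0.0366,-0.0025,0.0113,0.32,-1.76,-1.42]])

```text
time_s: 26.12
tool_pos: [0.549, 0.0302, 0.3978]
tool_rot: [179.6, -3.4, 77.4]
force: [0.5, 0.3, 0.2]
grip_width: 0.0868
```

>>> jog_arm(rows=[[0,0.0366,-0.0025,0.0113,0.32,-1.76,-1.42],[0,0.0366,-0.0025,0.0113,0.32,-1.76,-1.42],[0,0.0319,-0.0103,0.0033,0,0,0.87],[0,0.0319,-0.0103,0.0033,0,0,0.87],[0,0.0319,-0.0103,0.0033,0,0,0.87],[0,0.0319,-0.0103,0.0033,0,0,0.87],[0,0.0319,-0.0103,0.0033,0,0,0.87],[0,0.0319,-0.0103,0.0033,0,0,0.87],[0,0,0,0,0,0,0],[0,0,0,0,0,0,0]])

```text
time_s: 26.95
tool_pos: [0.5379, 0.3044, 0.3579]
tool_rot: [-179.7, 0.2, 75.2]
force: [-0.2, -1.3, 0.6]
grip_width: 0.0871
```

```bash
python3 bx.py w11 20 527.7 318
```

```text
[285, 79, 18, 190, 2721] [521.6 318.3 185.4  14.  -15.4] z 0.0199
t 27.0 force [-0.2  0.3  0. ] w 0.0867 tool [0.539  0.302  0.3585] [-1.7981e+02  1.7000e-01  7.4980e+01]
```

```bash
python3 -c "
from mv import *
plan([((.5286,.3164,.27),(180,0,74.6),4),((.5286,.3164,.184),(180,0,74.6),5)])"
```

```text
t 27.0 force [-0.2  0.3  0. ] w 0.0867 tool [0.539  0.302  0.3585] [-1.7981e+02  1.7000e-01  7.4980e+01]
4 x [0.0028, -0.0034, 0.0221] [-0.05, 0.04, 0.1]
5 x [0.0, -0.0, 0.0172] [0.0, 0.0, 0.0]
```

>>> jog_arm(rows=[[0,0.0028,-0.0034,0.0221,-0.05,0.04,0.1],[0,0.0028,-0.0034,0.0221,-0.05,0.04,0.1],[0,0.0028,-0.0034,0.0221,-0.05,0.04,0.1],[0,0.0028,-0.0034,0.0221,-0.05,0.04,0.1],[0,0,0,0.02,0,0,0],[0,0,0,0.02,0,0,0],[0,0,0,0.02,0,0,0],[0,0,0,0.016,0,0,0],[0,0,0,0.01,0,0,0],[0,0,0,0,0,0,0],[0,0,0,0,0,0,0]], grip_force=10)

```text
time_s: 27.92
tool_pos: [0.5305, 0.3146, 0.1859]
tool_rot: [179.9, -0.1, 74.3]
force: [0.3, -0.0, -0.4]
grip_width: 0.0871
```

```bash
python3 -c "
from mv import *
plan([((.5286,.3164,.184),(180,0,74.6),2)])"
```

```text
t 27.92 force [ 0.3 -0.  -0.4] w 0.0871 tool [0.5305 0.3146 0.1859] [ 1.7988e+02 -1.1000e-01  7.4340e+01]
2 x [0.0006, -0.0012, 0.0009] [0.06, -0.05, -0.13]
```

>>> jog_arm(rows=[[0.3,0.0006,-0.0012,0.0007,0,0,-0.1],[0.5,0.0006,-0.0012,0.0007,0,0,-0.1],[0.7,0,0,0,0,0,0],[0.8,0,0,0,0,0,0],[0.9,0,0,0,0,0,0],[0.9,0,0,0,0,0,0],[0.9,0,0,0,0,0,0],[0.9,0,0,0,0,0,0],[0.9,0,0,0,0,0,0],[0.9,0,0,0,0,0,0]])

```text
time_s: 28.75
tool_pos: [0.5282, 0.3174, 0.1846]
tool_rot: [179.9, -0.2, 74.6]
force: [0.5, -1.1, 0.9]
grip_width: 0.028
```

```bash
python3 -c "
from mv import *
o=status.get_obs()
plan([(o['tool_pos']+np.array([0,0,.22]),None,6),((.56,.08,.42),(180,0,70),8),(tr(-40,0,195),GQ,15)])"
```

```text
t 28.75 force [ 0.5 -1.1  0.9] w 0.028 tool [0.5282 0.3174 0.1846] [ 1.7987e+02 -1.6000e-01  7.4610e+01]
6 x [0.0001, 0.0001, -0.0367] [0.0, 0.0, 0.0]
8 x [-0.0271, 0.0127, -0.002] [0.02, -0.02, 0.58]
15 x [-0.0317, 0.0042, -0.0033] [-0.15, 1.66, 0.67]
```

Still closing (28 mm). I'll let it finish.

>>> jog_arm(rows=[[0.9,0,0,0,0,0,0],[0.9,0,0,0,0,0,0],[0.9,0,0,0,0,0,0],[0.9,0,0,0,0,0,0],[0.9,0,0,0,0,0,0],[0.9,0,0,0,0,0,0]])

```text
time_s: 29.25
tool_pos: [0.5282, 0.3174, 0.1846]
tool_rot: [179.9, -0.2, 74.6]
force: [0.1, -0.3, -0.0]
grip_width: 0.0139
```

>>> jog_arm(rows=[[0.9,0,0,-0.02,0,0,0],[0.9,0,0,-0.036,0,0,0],[0.9,0,0,-0.041,0,0,0],[0.9,0,0,-0.041,0,0,0],[0.9,0,0,-0.041,0,0,0],[0.9,0,0,-0.041,0,0,0]])

```text
time_s: 29.75
tool_pos: [0.5272, 0.3167, 0.4066]
tool_rot: [179.9, -0.2, 74.6]
force: [1.5, 0.4, -0.4]
grip_width: 0.014
```

>>> jog_arm(rows=[[0.9,-0.0271,0.0127,-0.002,0.02,-0.02,0.58],[0.9,-0.0271,0.0127,-0.002,0.02,-0.02,0.58],[0.9,-0.0271,0.0127,-0.002,0.02,-0.02,0.58],[0.9,-0.0271,0.0127,-0.002,0.02,-0.02,0.58],[0.9,-0.0271,0.0127,-0.002,0.02,-0.02,0.58],[0.9,-0.0271,0.0127,-0.002,0.02,-0.02,0.58],[0.9,-0.0271,0.0127,-0.002,0.02,-0.02,0.58],[0.9,-0.0271,0.0127,-0.002,0.02,-0.02,0.58]])

```text
time_s: 30.42
tool_pos: [0.5594, 0.0782, 0.4204]
tool_rot: [-180.0, -0.0, 69.9]
force: [-0.0, -0.3, -0.1]
grip_width: 0.014
```

>>> jog_arm(rows=[[0.9,-0.0317,0.0042,-0.0033,-0.15,1.66,0.67],[0.9,-0.0317,0.0042,-0.0033,-0.15,1.66,0.67],[0.9,-0.0317,0.0042,-0.0033,-0.15,1.66,0.67],[0.9,-0.0317,0.0042,-0.0033,-0.15,1.66,0.67],[0.9,-0.0317,0.0042,-0.0033,-0.15,1.66,0.67],[0.9,-0.0317,0.0042,-0.0033,-0.15,1.66,0.67],[0.9,-0.0317,0.0042,-0.0033,-0.15,1.66,0.67],[0.9,-0.0317,0.0042,-0.0033,-0.15,1.66,0.67],[0.9,-0.0317,0.0042,-0.0033,-0.15,1.66,0.67],[0.9,-0.0317,0.0042,-0.0033,-0.15,1.66,0.67],[0.9,-0.0317,0.0042,-0.0033,-0.15,1.66,0.67],[0.9,-0.0317,0.0042,-0.0033,-0.15,1.66,0.67]])

```text
time_s: 31.42
tool_pos: [0.4521, -0.2895, 0.3997]
tool_rot: [179.5, -20.1, 61.9]
force: [0.7, -0.4, -0.9]
grip_width: 0.0136
```

>>> jog_arm(rows=[[0.9,-0.0317,0.0042,-0.0033,-0.15,1.66,0.67],[0.9,-0.0317,0.0042,-0.0033,-0.15,1.66,0.67],[0.9,-0.0317,0.0042,-0.0033,-0.15,1.66,0.67],[0.9,0,0,0,0,0,0],[0.9,0,0,0,0,0,0],[0.9,0,0,0,0,0,0]])

```text
time_s: 31.92
tool_pos: [0.4198, -0.3745, 0.3734]
tool_rot: [-180.0, -25.0, 59.7]
force: [0.6, 0.9, -0.4]
grip_width: 0.0137
```

```bash
python3 -c "
from mv import *
print(now());plan([(tr(-40,0,165),GQ,3)])
from w import wrist;from rk import to_tray
p,d,X=wrist('w12');T=to_tray(X*1000,[477.6,-275,-120.24,0])
m=(d>0)&(abs(T[...,0]+40)<14)&(abs(T[...,2]-193)<22)&(T[...,1]<-25)&(T[...,1]>-110);t=T[m]
c=np.median(t[:,2]);t=t[abs(t[:,2]-c)<6]
print(len(t),np.linalg.lstsq(np.c_[t[:,:2],np.ones(len(t))],t[:,2],rcond=None)[0],t[:,1].min())
for s in(-90,-70,-50,-30): 
  k=t[abs(t[:,1]-s)<5]
  if len(k): print(s,np.percentile(k[:,0],[2,98]),np.median(k[:,2]))
"
```

```text
[-40.81594734   0.22236348 195.87408452]
t 31.92 force [ 0.6  0.9 -0.4] w 0.0137 tool [ 0.4198 -0.3745  0.3734] [-179.95  -24.98   59.74]
3 x [-0.0003, -0.0001, 0.0103] [-0.01, 0.01, -0.01]
5747 [ 7.45240390e-04 -2.18951056e-03  1.95287838e+02] -99.91545983288238
-90 [-47.14951725 -33.65477224] 195.4549891040479
-70 [-46.96422773 -33.78430694] 195.47523752375594
-50 [-47.21285614 -33.56059344] 195.35366399828274
-30 [-46.98452881 -33.79469648] 195.35964600551574
```

View pics/w12.png

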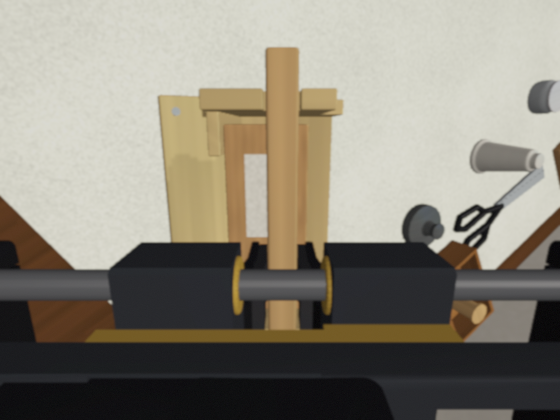

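The bar (columns 267–298) sits square over the right notch at (283,100). Measured: x -40.4, end at y -99.9, level. Lowering by 51.4 mm.

>>> jog_arm(rows=[[0.9,-0.0003,0,0.012,0,0,0],[0.9,0,0,0.012,0,0,0],[0.9,0,0,0.01,0,0,0],[0.9,0,0,0.006,0,0,0],[0.9,0,0,0.006,0,0,0],[0.9,0,0,0.003,0,0,0],[0.9,0,0,0.001,0,0,0],[0.9,0,0,0,0,0,0],[0.9,0,0,0,0,0,0]])

```text
time_s: 32.72
tool_pos: [0.4301, -0.3571, 0.3284]
tool_rot: [180.0, -25.0, 59.7]
force: [-0.7, 0.0, -0.2]
grip_width: 0.0139
```

```bash
python3 f.py
```

```text
[-40.12857115   0.27714193 146.53095083] [ 0.38470822 -0.58954177 -0.04305316]
```

>>> jog_arm(rows=[[0.9,0,0,0.001,0,0,0],[0.9,0,0,0.0008,0,0,0],[0.9,0,0,0.0006,0,0,0],[0.9,0,0,0,0,0,0]])

```text
time_s: 33.05
tool_pos: [0.4305, -0.3562, 0.3263]
tool_rot: [180.0, -25.0, 59.7]
force: [-0.7, -0.3, 1.5]
grip_width: 0.0138
```

```bash
python3 f.py
```

```text
[-40.12454519   0.21370859 144.25789114] [-0.06695147 -0.45668335  1.63819592]
```

>>> jog_arm(rows=[[0.9,0,0,0.0006,0,0,0],[0.9,0,0,0,0,0,0],[0.8,0,0,0,0,0,0],[0.75,0,0,0,0,0,0],[0.7,0,0,0,0,0,0],[0.6,0,0,0,0,0,0],[0.5,0,0,0,0,0,0],[0.5,0,0,0,0,0,0],[0.5,0,0,-0.01,0,0,0],[0.5,0,0,-0.025,0,0,0],[0.5,0,0,-0.035,0,0,0],[0.5,0,0,0,0,0,0]])

```text
time_s: 34.05
tool_pos: [0.4145, -0.3852, 0.3951]
tool_rot: [179.4, -24.8, 59.7]
force: [-0.2, -1.1, 0.5]
grip_width: 0.0433
```

```bash
cat > k.py <<'E'
from mv import *
import sys
from w import wrist;from rk import to_tray
print(now());plan([])
p,d,X=wrist(sys.argv[1]);T=to_tray(X*1000,[477.6,-275,-120.24,0])
m=(d>0)&(abs(T[...,0]+40)<16)&(abs(T[...,2]-144)<4)&(abs(T[...,1])<115)
for s in(-95,-60,-30,0,30,60,95): 
  k=T[m&(abs(T[...,1]-s)<5)]
  if len(k)>10: print(s,np.percentile(k[:,0],[2,98]),np.median(k[:,2]))
t=T[m&(abs(T[...,0]+40)<5)];print("y",np.percentile(t[:,1],[.2,99.8]))
E
python3 k.py w13
```

```text
[-39.20069822   0.93882308 220.5551893 ]
t 34.05 force [-0.2 -1.1  0.5] w 0.0433 tool [ 0.4145 -0.3852  0.3951] [179.45 -24.82  59.74]
-95 [-46.41961087 -32.58591971] 143.59040174948447
-60 [-46.10716216 -33.03094099] 143.74037453311402
-30 [-46.39458714 -32.8673504 ] 143.62042877575485
0 [-45.98369488 -32.64413479] 143.7470593267325
30 [-46.29638159 -32.48368848] 143.673575975352
60 [-45.79395205 -33.03672455] 143.7157404240444
y [-99.47936044  85.04786927]
```

Bar is seated (top z 143.7 throughout, x -39.5). Backing off for a final check.

>>> jog_arm(rows=[[0.3,0,0,-0.03,0,0,0],[0.2,0,0,-0.03,0,0,0],[0.1,0.02,0,-0.03,0,-3,0],[0,0.03,0,-0.01,0,-4,0],[0,0.035,0.01,0,0,-5,0],[0,0.035,0.01,0,0,-5,0],[0,0.035,0.01,0,0,-5,0],[0,0.035,0.01,0,0,-3,0],[0,0.035,0.01,0,0,0,0],[0,0.035,0.01,0,0,0,0],[0,0,0,0,0,0,0],[0,0,0,0,0,0,0]])

```text
time_s: 35.1
tool_pos: [0.5762, -0.2257, 0.5232]
tool_rot: [-179.9, 0.1, 60.1]
force: [0.2, -1.5, -0.5]
grip_width: 0.0867
```

```bash
python3 - <<'E'
from h import *
from mv import plan
plan([])
P={}
for c in("top","scene"):
    p,d=cams.read_camera(c);X=cloud(d,cams.camera_params(c));P[c]=p
    for n in("pin_tin","thread_cone","pattern_weight","keeper_bar"):
        for o in outline_of(c,n)[:1]:
            m=o['pixels']&(d>0);Y=X[m];zt=np.percentile(Y[:,2],90);print(c,n,round(o['conf'],2),o['box'],round(zt,3),rect(Y[abs(Y[:,2]-zt)<.006]))
a=cv2.resize(P['top'][130:270,340:480],(400,400),interpolation=cv2.INTER_CUBIC);b=cv2.resize(P['scene'][95:205,165:275],(400,400),interpolation=cv2.INTER_CUBIC)
cv2.imwrite("pics/fin.png",cv2.cvtColor(np.hstack([a,b]),cv2.COLOR_RGB2BGR))
E
```

```text
t 35.1 force [ 0.2 -1.5 -0.5] w 0.0867 tool [ 0.5762 -0.2257  0.5232] [-1.7986e+02  8.0000e-02  6.0100e+01]
top pin_tin 0.65 [193.7, 135.8, 215.2, 161.5] 0.038 [650.  249.   48.   47.4  41.8]
top thread_cone 0.87 [255.5, 123.3, 273.0, 151.4] 0.087 [668.4  96.4  25.9  24.9  -4. ]
top pattern_weight 0.58 [308.0, 112.8, 331.3, 143.0] 0.04 [694.5 -61.7  21.6  21.5  80.5]
scene pin_tin 0.96 [237.5, 328.0, 261.2, 353.4] 0.036 [645.1 248.2  49.7  46.5  63.7]
scene thread_cone 0.71 [207.2, 272.4, 228.6, 302.8] 0.086 [666.1  97.   27.2  22.7 -62.7]
scene pattern_weight 0.61 [169.5, 237.1, 192.9, 260.3] 0.039 [690.5 -62.   23.9  21.2  67.1]
scene keeper_bar 0.92 [181.6, 112.0, 256.2, 125.1] 0.179 [ 468.9 -285.3  198.8   34.6  -30.2]
```

View pics/fin.png

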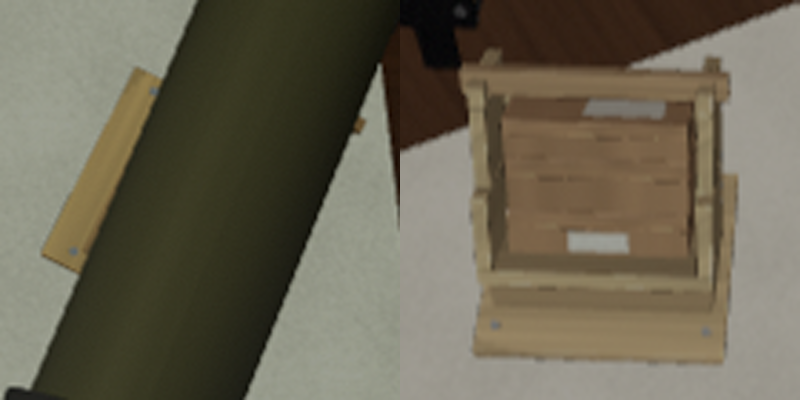

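The right half of the picture (scene camera) shows the bar at row 82 across both notches, with equal overhang and the three boxes stacked squarely in the rack. The left half (top camera) is blocked by the arm. The bystanders haven't moved, so I'm handing in.

```bash
python3 -c "
from cell import env;print(env.sign_off())"
```

```text
the job is handed in; nothing more can be done
None
```

The trim rack is ready to carry and the job was handed in at about 35 s of the 72 s allowed. I slid the first box down against the slats, stacked the deep and shallow boxes on it, and laid the keeper bar in both notches.

**Boxes:** The wrist camera, checked after each release, showed all three backs within about 1 mm of the slats. They were square and flat, with tops at 36, 80 and 110 mm as intended. Pressing them back took about 5–6 N.

**Keeper bar:** Its top measured 143.6–143.7 mm against 144 mm along the length I could see. It sits at x about -39.5 mm, 0.5 mm from home, with its right end at y -99.5 mm, so it is centred to about 1 mm. The gripper hid the left end from the wrist camera, but the scene camera showed the bar across both notches with even overhang.

**Bystanders:** The pin tin, thread cone and pattern weight read within about 2 mm of where they started, which is within the measurement noise.

**Checks that failed or disagreed:**
- At the start, the top and scene cameras disagreed on the rack's place by up to 10 mm, so I used the wrist-camera fit (0.3 mm residual).
- Later rack refits, with boxes in the tray, gave large residuals (14–20 mm); I ignored them and kept the first fit.
- In the last look, the arm blocked the top camera's view of the rack.

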